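# Lay out the repair bench: chip trays stacked, solder and flux beside the board

## Robot

A 6-joint arm with a two-finger parallel gripper is mounted at the origin on the work surface. World frame = base frame: x ahead of the robot, y to its left, z up, the work surface at z = 0. Lengths are in m, angles in rad, forces in N, time in s.
With the tool pointing down it reaches from about 0.425 to 0.925 m from the base axis. Payload 12.5 kg.
Tool frame: the origin (TCP) lies midway between the tips of the shut fingers; the grasp point (between the pads) lies 19 mm behind it; z points along the fingers, y is the line along which they close (so a half turn about z gives the same grasp; the last joint's range is limited). The gripper opens to 85 mm and grips with 20 to 120 N. Pads are 22 mm wide; open, the fingers measure 114 mm over their backs; the gripper's body (76 mm by 85 mm) begins 54 mm behind the grasp point. The pads swing forward as they close: fully open they stand 13 mm farther back than shut.
Start: joints at [-1.411, 0.491, 1.559, -0, 1.092, -0.106], TCP at [0.164, -0.603, 0.193] pointing down, gripper open.
Joint ranges: [-3.1, 3.1], [-0.84, 2.19], [0.05, 2.79], [-1.13, 4.28], [0.06, 2.93], [-2.69, 2.69]. Speed limits (rad/s): [2.22, 2.22, 2.79, 3.14, 3.14, 3.14].

## Interface

Orientations are given as a 3x3 rotation matrix whose columns are the frame's x, y, z axes.
In Python, from cell import env gives the robot as it stands.
- The arm moves only by the tool carry_out, never from a script. Its argument "commands" is one flat list of numbers, 5 for each row, row after row: the shift along the tool's x, y, z in m, then the turn about the tool's z in rad, then the closure, from -1 (fully open) to 1 (shut). A call has 1 to 8 rows; each row shifts and turns the commanded pose from where the row before left it, along the tool's axes as they then stand; what a row does not reach is not made up. A row lasts 1/12 s, in which the tool goes at most 41.7 mm and 7.16 degrees, less where a joint would pass 70% of its speed; a pose out of reach is approached as far as the arm can. A call is refused whole if a number of a shift passes 0.0417 or a number of a turn 0.125, either way. A call with a gripper value outside its range is refused whole. The fingers move at their own pace and stop on an object; "force" is the grip in N (left out, the last holds). Time passes only in rows, so rows that do not move let the fingers close. It gives the time, the measured TCP pose, the force, the opening and the grip force at its end, in the units of the state.
- env.sense(): the state, without advancing time (a new reading comes with each control period).
- env.read_camera(name): name is "side" or "top" or "wrist"; returns a dict with "img" (384x512x3 uint8, red, green, blue), "z_map" (384x512 float32, m along the optical axis (not along the pixel's ray), 0 where there is no reading), "fx", "fy", "cx", "cy" (pixels), "R" (3x3) and "t" (3): a world point X has camera coordinates R X + t; the wrist camera has in their place "tool_from_camera" (4x4, takes a point from camera to tool coordinates, whose origin is the TCP and whose axes are the flange's). Camera axes: x right, y down, z forward; pixel columns grow to the right and rows downward; lengths in m; the calibration is good to about 2 mm. A picture is of the moment at which its call begins: read the wrist's pose just before it.
- env.finish_job(): hands the job in; it is judged then, once.
Trained networks look in a picture, given as the dict that the camera call returned (one of the last four; its "shot" number tells which), for a name from the list of things; names that differ only in an ending like _2 or _b are one class to them, and where a whole thing is asked for, a point or a joint stands for the part that bears it (a point fixed in the world has none). Each returns a list of dicts, best first, with "score" (0 to 1); they miss things now and then, are a little off and sometimes report something else, mostly with a low value. They report only what shows in the picture. A call takes as long as a camera call. They do not tell look-alikes from the thing itself.
- env.find_in(picture, target): "bbox" ([left, top, right, bottom] in pixels, round what is visible of it).
- env.spot_point(picture, target): "pixel" ([column, row] in pixels: a listed point, or the origin of a listed thing).
The state is a dict: "clock": time; "q": joint angles; "qvel": joint speeds; "tau": joint torques, N m; "ee_pos": TCP position; "eef_rot": TCP orientation; "wrist_force": force on the tool from outside, world axes, zero at the start; "wrist_torque": the same for the moment, N m; "opening": finger opening in m; "gripper_force": force on a finger pad.
Only numpy, scipy, OpenCV 4.12 (cv2) and the standard library are available. Lean on these libraries where they do the work, as an engineer would, in place of code of your own. Each camera call takes 0.05 s, during which the arm holds its last target. There are 200 camera calls.

## Task

Get the bench ready for the repair: stack the blue chip tray on the fixed grey one and put the yellow cover on top of the blue tray, clipped corners matched so that each sits fully down and level on the one below. Stand the solder spool beside the circuit board holder, just off its red-jaw end, and the flux jar just off the opposite, black-jaw end, each about 25 mm clear of the jaw and in line with the middle of the holder, both upright. Set things down without dropping them, and leave the tape roll, the tin and the screwdriver where they are.

Things in the scene. Friction and masses are not known exactly. Their poses are not given: they have to be found in the camera images.
- dock: Fixed grey chip tray, bottom of the stack, 62 mm (own x) by 92 mm (own y), corner at (+x,+y) clipped by 18 mm and marked with a dot. Origin: centre of underside, z up. Rim 14 mm high; raised pad 48 x 78 mm, corner clipped too, top at 20 mm. Seated, the blue tray's origin is 14 mm above the dock's origin, the cover's 28 mm, x and y axes agreeing.
- tray: Loose blue chip tray, 62 mm (own x) by 92 mm (own y), corner at (+x,+y) clipped by 18 mm and marked with a dot, 70 g. Vertical sides to 14 mm, raised pad 48 x 78 mm to 20 mm. Origin: centre of underside, z up. Pinch across own x. Hollow below: skirt 8 mm deep, 56 x 86 mm at the mouth, narrowing inwards, fits over the pad of the piece below and rests on its rim, only with clipped corners matched.
- cover: Loose yellow tray cover, 62 mm (own x) by 92 mm (own y), corner at (+x,+y) clipped by 18 mm and marked with a dot, 60 g. Flat top, vertical sides, 14 mm high. Origin: centre of underside, z up. Pinch across own x. Hollow below: skirt 8 mm deep, 56 x 86 mm at the mouth, narrowing inwards, fits over the pad of the piece below and rests on its rim, only with clipped corners matched.
- holder: Fixed circuit board holder: dark steel base 66 mm (own x) by 124 mm (own y) with a green circuit board on it; a jaw block stands at each of its two ends along own y, one red, one black, and which is which changes. Overall 124 mm long and 35 mm high. Origin: centre of its underside, z up.
- jaw_red: The red jaw block of the holder, fixed, 66 x 20 mm, top 35 mm above the bench. Origin: on the bench below the middle of the block, 52 mm from the holder's origin along the holder's own +y or -y; its outer face is 62 mm from the holder's origin. The black jaw is its mirror image at the holder's other end.
- spool: Loose solder spool standing upright, 44 mm high: black flanges of 48 mm diameter, 6 mm thick, at top and bottom, silver winding of 40 mm diameter between; 200 g or so. Origin: centre of its underside, z along its axis, up.
- jar: Loose round flux jar of amber glass with a blue cap, standing upright, 48 mm in diameter, 55 mm high, 120 g or so. Origin: centre of its underside, z up.
- tape: Bystander: loose roll of whitish tape lying flat, 84 mm outside diameter, 24 mm high. Origin: centre of its underside.
- tin: Bystander: loose round steel tip-cleaner tin with a brass filling, 56 mm in diameter, 24 mm high (filling to 28 mm). Origin: centre of its underside.
- driver: Bystander: loose orange-handled screwdriver 200 mm long and 26 mm high, lying flat along its own x, handle towards -x. Origin: on the bench below its middle.
Mind the look-alikes: they are no part of the job. Of the things that look like the jar, the smallest one is meant.

How it is judged:
By the outcome, as a careful person would: the job done as asked, in the order asked, and still so for the second after the job is handed in, with the robot touching nothing.
It also fails if it takes over 83 s, if anything falls off the work surface, if the arm or the gripper's body presses on something with over 40 N, if the wrist force passes 120 N, or if a joint passes its speed limit or range.

## Working session

There is one attempt and no reset: what is moved stays moved. The work goes in short steps, Python scripts to look and compute and a tool call to move; the robot and the scene stay as the last step left them, time stands still between calls to the robot, and variables do not carry over. Pictures are saved under pics/ and viewed, at most 14 in all, crops included, and the job is handed in when it is done.

Besides the shell and the picture viewer there is one more tool, called after "Emit:" by a JSON object that holds its "op" and its "data". carry_out: Moves the arm, as the interface text tells. Its arguments: {"type":"object","properties":{"commands":{"type":"array","items":{"type":"number"}},"force":{"type":"number"}},"required":["commands"]}

```bash
mkdir -p pics; ls
cat > h.py <<'E'
import numpy as np, cv2
from cell import env
def save(n,img,s=1): cv2.imwrite(f'pics/{n}.png',cv2.resize(img[...,::-1],None,fx=s,fy=s))
def world(p):
    z=p['z_map'];v,u=np.indices(z.shape)
    c=np.stack([(u-p['cx'])/p['fx']*z,(v-p['cy'])/p['fy']*z,z],-1)
    if 'R' in p: return (c-p['t'])@p['R']
    T=p['tool_from_camera'];s=env.sense()
    return (c@T[:3,:3].T+T[:3,3])@np.array(s['eef_rot']).T+s['ee_pos']
E
python3 - <<'E'
from h import *
s=env.sense();print(s)
for n in ['top','side']:
    p=env.read_camera(n);W=world(p);save(n,p['img'],1.5);np.save(n+'W',W);cv2.imwrite(n+'.png',p['img'])
    if n=='top':
        print(p['fx'],p['R'],p['t'])
        for t in 'dock tray cover holder jaw_red spool jar tape tin driver'.split():
            for d in env.find_in(p,t)[:4]:
                b=d['bbox'];u,v=int((b[0]+b[2])/2),int((b[1]+b[3])/2);print(t,round(d['score'],2),np.round(b),W[v,u].round(3))
E
```

```text
pics
{'clock': 0.0, 'q': array([-1.41061362e+00,  4.91541940e-01,  1.55950147e+00, -2.89306312e-05,
        1.09169765e+00, -1.05602857e-01]), 'qvel': array([-0.00170909, -0.0011014 ,  0.00221716, -0.00040003,  0.00038951,
       -0.00265375]), 'tau': array([-4.20741373e-03, -6.18462753e+01, -2.61594343e+01, -2.70603168e-04,
        4.10211433e-03,  2.71726543e-05]), 'ee_pos': array([ 0.16413262, -0.60275748,  0.1923208 ]), 'eef_rot': array([[ 9.64882960e-01,  2.62680090e-01, -2.08514156e-04],
       [ 2.62680155e-01, -9.64882304e-01,  1.12961158e-03],
       [ 9.55348519e-05, -1.14471549e-03, -9.99999340e-01]]), 'wrist_force': array([-0.03080894,  1.08241826, -0.80657854]), 'wrist_torque': array([-0.01239599,  0.0039468 ,  0.02166555]), 'gripper_force': 0.0, 'opening': 0.08523799150467656}
472.2624794535432 [[ 0.00122704 -0.99999789 -0.00164664]
 [-0.99791631 -0.00111825 -0.06451189]
 [ 0.06450991  0.00172237 -0.99791558]] [0.03512252 0.54985719 1.5313528 ]
dock 0.89 [214. 158. 246. 178.] [0.624 0.145 0.022]
tray 0.56 [283. 201. 317. 235.] [ 0.457 -0.084  0.023]
cover 0.8 [229. 204. 260. 230.] [0.46  0.095 0.018]
holder 0.58 [306. 153. 336. 173.] [ 0.635 -0.156  0.037]
jaw_red 0.59 [300. 152. 305. 176.] [ 0.635 -0.094  0.038]
spool 0.76 [177. 212. 193. 223.] [0.46  0.284 0.04 ]
jar 0.78 [341. 245. 361. 262.] [ 0.348 -0.243  0.076]
jar 0.74 [381. 196. 407. 215.] [ 0.498 -0.38   0.075]
jar 0.63 [348. 210. 368. 224.] [ 0.46  -0.271  0.052]
tape 0.7 [117. 175. 143. 204.] [0.552 0.473 0.005]
tape 0.28 [240. 116. 259. 132.] [0.765 0.079 0.029]
tin 0.8 [239. 113. 255. 130.] [0.775 0.086 0.029]
driver 0.8 [290. 117. 327. 128.] [ 0.773 -0.115  0.025]
driver 0.35 [305. 154. 334. 174.] [ 0.633 -0.15   0.031]
```

View pics/top.png

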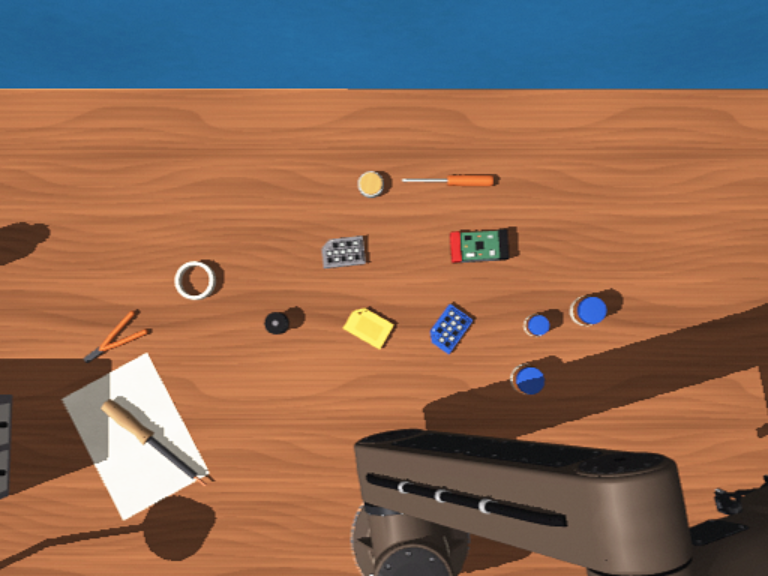

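View pics/side.png

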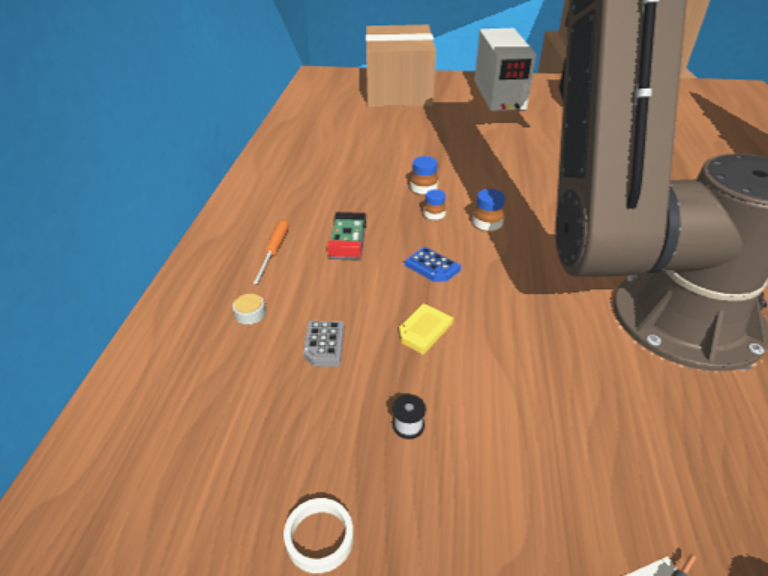

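Top view (768×576): dock (345,251), cover (370,327), tray (452,327), and holder (480,245) with its red jaw on the left, towards +y. The spool is at (277,322). Jar-like things: (538,324), (590,310) and (530,380). The one at (538,324), native (358,217), fits: it is the smallest, about 55 mm high against about 75 mm for the others. I'll check that from close by.

Emit:
{"op": "carry_out", "data": {"commands": [0.027,-0.02,-0.01,0,-1,0.027,-0.02,-0.01,0,-1,0.027,-0.02,-0.01,0,-1,0.027,-0.02,-0.01,0,-1,0.027,-0.02,-0.01,0,-1,0.027,-0.02,-0.01,0,-1,0.027,-0.02,-0.01,0,-1,0.027,-0.02,-0.01,0,-1]}}

```text
clock: 1.27
ee_pos: [0.3313, -0.3905, 0.2736]
eef_rot: [[0.965, 0.263, 0.0], [0.263, -0.965, -0.0], [0.0, 0.0, -1.0]]
wrist_force: [0.5, -0.1, -0.1]
opening: 0.085
gripper_force: 0.0
```

Emit:
{"op": "carry_out", "data": {"commands": [0.027,-0.02,-0.01,0,-1,0.027,-0.02,-0.01,0,-1,0.027,-0.02,-0.01,0,-1,0.027,-0.02,-0.01,0,-1,0.027,-0.02,-0.01,0,-1,0.027,-0.02,-0.01,0,-1,0.027,-0.02,-0.01,0,-1,0.0,0.0,0.0,0,-1]}}

```text
clock: 1.93
ee_pos: [0.479, -0.2037, 0.3448]
eef_rot: [[0.964, 0.266, 0.003], [0.266, -0.964, -0.001], [0.003, 0.001, -1.0]]
wrist_force: [0.4, 0.1, 0.2]
opening: 0.0856
gripper_force: 0.0
```

Run:
```python
from h import *
s=env.sense();print(s['clock'],s['ee_pos'],s['eef_rot'].round(3))
p=env.read_camera('wrist');W=world(p);save('w1',p['img'],1.5)
print(p['fx'],p['tool_from_camera'].round(3))
for t in 'dock tray cover holder jaw_red spool jar'.split():
    for d in env.find_in(p,t)[:4]:
        b=d['bbox'];u,v=int((b[0]+b[2])/2),int((b[1]+b[3])/2);print(t,round(d['score'],2),np.round(b),W[v,u].round(3))
```

```text
1.9333 [ 0.47895527 -0.20374932  0.34480111] [[ 0.964  0.266  0.003]
 [ 0.266 -0.964 -0.001]
 [ 0.003  0.001 -1.   ]]
280.04318993215816 [[ 0.    -0.965 -0.264  0.068]
 [ 1.     0.     0.001  0.   ]
 [-0.001 -0.264  0.965 -0.18 ]
 [ 0.     0.     0.     1.   ]]
dock 0.57 [ 40.   0. 103.  40.] [0.611 0.137 0.018]
tray 0.74 [167. 118. 219. 181.] [ 0.462 -0.094  0.018]
cover 0.89 [ 64.  96. 124. 153.] [0.458 0.085 0.012]
holder 0.56 [225.  33. 278.  86.] [ 0.63  -0.156  0.03 ]
jaw_red 0.82 [210.  25. 228.  71.] [ 0.632 -0.101  0.031]
jar 0.86 [333. 156. 379. 198.] [ 0.499 -0.372  0.07 ]
jar 0.84 [243. 208. 278. 254.] [ 0.365 -0.245  0.071]
jar 0.66 [276. 164. 304. 193.] [ 0.463 -0.27   0.05 ]
```

```bash
cat >> h.py <<'E'
def blk(W,c,L=.092,zmin=.007,r=.062,zmax=.06,clip=True):
    """pose of oblong thing: centre, yaw of own x (rad), size"""
    P=W[(np.hypot(W[...,0]-c[0],W[...,1]-c[1])<r)&(W[...,2]>zmin)&(W[...,2]<zmax)]
    (cx,cy),(w,h),a=cv2.minAreaRect((P[:,:2]*1000).astype(np.float32)); a=np.radians(a)
    if w>h: w,h,a=h,w,a+np.pi/2      # own x = short side
    th=a
    if clip:
        d=P[:,:2]-np.array([cx,cy])/1000
        best=None
        for t in (a,a+np.pi):
            for sx in (1,-1):
                k=(d@[np.cos(t),np.sin(t)])*sx/(w/2000)*.031+(d@[-np.sin(t),np.cos(t)])/(h/2000)*.046
                m=np.sort(k)[-5:].mean()
                if best is None or m<best[0]: best=(m,t,sx)
        th=best[1]; print('   clip m %.4f sx %d'%(best[0],best[2]))
    th=(th+np.pi)%(2*np.pi)-np.pi
    return np.array([cx/1000,cy/1000]),th,(w,h),np.percentile(P[:,2],95)
def rnd(W,c,zmin,r=.04,zmax=.09):
    P=W[(np.hypot(W[...,0]-c[0],W[...,1]-c[1])<r)&(W[...,2]>zmin)&(W[...,2]<zmax)]
    (x,y),R=cv2.minEnclosingCircle((P[:,:2]*1000).astype(np.float32)); return np.array([x,y]).round(1),round(2*R,1),np.percentile(P[:,2],95).round(4)
def go(x,y,z,yaw,cl=-1):
    """tool-frame total shift (in present axes) and turn to reach target; yaw=angle of tool x"""
    s=env.sense();R=np.array(s['eef_rot']);d=R.T@(np.array([x,y,z])-s['ee_pos'])
    y0=np.arctan2(R[1,0],R[0,0]);t=-((yaw-y0+np.pi/2)%np.pi-np.pi/2)
    print('now',np.array(s['ee_pos']).round(4),'yaw',y0.round(4),'shift',d.round(4),'n',np.linalg.norm(d).round(4),'turn',t.round(4),'q6',s['q'][5].round(2))
E
python3 - <<'E'
from h import *
p=env.read_camera('wrist');W=world(p)
save('jars',p['img'][100:260,150:400],3)
z=W[...,2];print('bench z',np.median(z[(z<.006)]))
T=np.load('topW.npy')
for n,M in (('wrist',W),('top',T)):
    print(n)
    print('tray',blk(M,(.46,-.09))); print('cover',blk(M,(.459,.09)))
    print('dock',blk(M,(.62,.143))); print('holder',blk(M,(.634,-.152),r=.09,clip=False))
    for c in ((.463,-.27),(.362,-.245),(.499,-.375)): print('jar',rnd(M,c,.035))
    print('spool',rnd(M,(.46,.284),.02,zmax=.07))
E
```

```text
bench z -0.0015911878000531288
wrist
   clip m 0.0582 sx 1
tray (array([ 0.45598312, -0.08443668]), np.float64(0.9539066853159861), (61.96123504638672, 92.4924545288086), np.float64(0.019903433062954445))
   clip m 0.0559 sx 1
cover (array([0.46111993, 0.09193964]), np.float64(-0.5279956545580191), (64.05706787109375, 93.45536804199219), np.float64(0.014034410545731402))
   clip m 0.0562 sx 1
dock (array([0.61869507, 0.14805008]), np.float64(0.12752845653229228), (51.65986633300781, 94.6551284790039), np.float64(0.02040052723763854))
holder (array([ 0.63729218, -0.15032593]), np.float64(0.05711314573005222), (66.46622467041016, 123.87567138671875), np.float64(0.03464257034230739))
jar (array([ 463.8, -273. ]), 43.0, np.float64(0.0548))
jar (array([ 348.9, -249.8]), 58.4, np.float64(0.0725))
jar (array([ 495.7, -381.6]), 58.6, np.float64(0.0728))Traceback (most recent call last):
  File "<stdin>", line 11, in <module>
  File "h.py", line 29, in rnd
    (x,y),R=cv2.minEnclosingCircle((P[:,:2]*1000).astype(np.float32)); return np.array([x,y]).round(1),round(2*R,1),np.percentile(P[:,2],95).round(4)
                                                                                                                    ~~~~~~~~~~~~~^^^^^^^^^^^
    return _quantile_unchecked(
        a, q, axis, out, overwrite_input, method, keepdims, weights)
    return _ureduce(a,
                    func=_quantile_ureduce_func,
    ...<5 lines>...
                    overwrite_input=overwrite_input,
                    method=method)
    r = func(a, **kwargs)
    result = _quantile(arr,
                       quantiles=q,
    ...<2 lines>...
                       out=out,
                       weights=wgt)
    slices_having_nans = np.isnan(arr[-1, ...])
                                  ~~~^^^^^^^^^
IndexError: index -1 is out of bounds for axis 0 with size 0
```

View pics/jars.png

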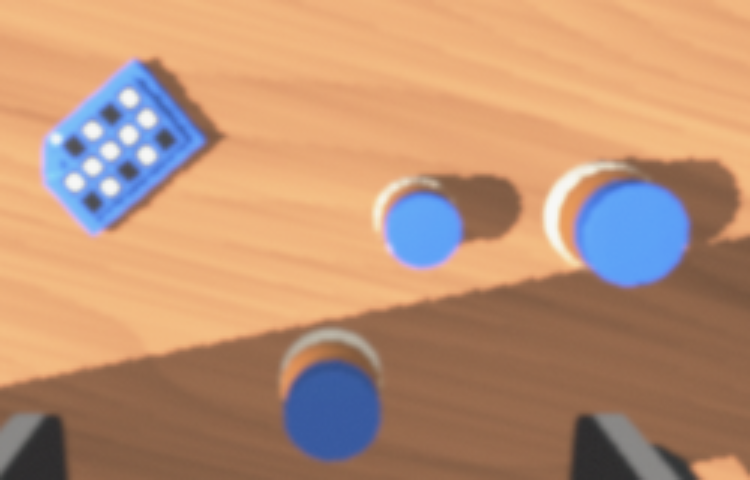

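View pics/w1.png

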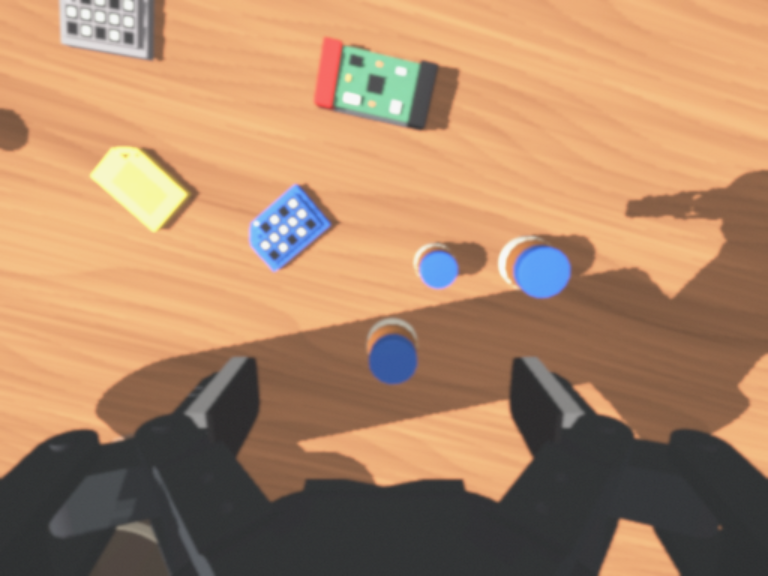

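The crop shows the small jar at (423,228), with cap about 43 mm wide and 55 mm high. The two others are about 58 mm wide and 73 mm high, so the small one is meant. Clipped corners: tray at left (252,232) in the wrist view, cover at top left (118,150). Next I'll turn for the tray and print the remaining poses.

Emit:
{"op": "carry_out", "data": {"commands": [0,0,0.01,-0.125,-1,0,0,0.01,-0.125,-1,0,0,0.01,-0.125,-1,0,0,0.01,-0.125,-1,0,0,0.01,-0.125,-1,0,0,0.01,-0.125,-1,0,0,0.01,-0.125,-1,0,0,0.01,-0.125,-1]}}

```text
clock: 3.05
ee_pos: [0.4759, -0.2077, 0.2624]
eef_rot: [[0.295, 0.955, -0.0], [0.955, -0.295, -0.0], [-0.0, -0.0, -1.0]]
wrist_force: [1.1, -0.1, -0.9]
opening: 0.0855
gripper_force: 0.0
```

Emit:
{"op": "carry_out", "data": {"commands": [0,0,0.01,-0.125,-1,0,0,0.01,-0.125,-1,0,0,0.01,-0.125,-1,0,0,0.01,-0.125,-1,0,0,0.01,-0.125,-1,0,0,0.01,-0.125,-1,0,0,0.01,-0.125,-1,0,0,0.01,-0.125,-1]}}

```text
clock: 3.72
ee_pos: [0.4759, -0.2077, 0.1824]
eef_rot: [[-0.644, 0.765, -0.0], [0.765, 0.644, -0.0], [-0.0, -0.0, -1.0]]
wrist_force: [-0.6, 0.4, -1.0]
opening: 0.0851
gripper_force: 0.0
```

Emit:
{"op": "carry_out", "data": {"commands": [0,0,0.01,-0.125,-1,0,0,0.01,-0.125,-1,0,0,0,0,-1]}}

```text
clock: 3.97
ee_pos: [0.4753, -0.2073, 0.1613]
eef_rot: [[-0.813, 0.582, -0.002], [0.582, 0.813, 0.001], [0.003, -0.0, -1.0]]
wrist_force: [-0.0, 0.8, -0.6]
opening: 0.0852
gripper_force: 0.0
```

Run:
```python
from h import *
T=np.load('topW.npy');S=np.load('sideW.npy')
for n,M in (('top',T),('side',S)):
    print(n, np.median(M[...,2][(abs(M[...,2])<.006)]))
    print('tray',blk(M,(.456,-.084))); print('cover',blk(M,(.461,.092)))
    print('dock',blk(M,(.62,.143))); print('holder',blk(M,(.637,-.150),r=.085,clip=False))
    print('jar',rnd(M,(.464,-.273),.035)); print('spool',rnd(M,(.46,.284),.03,zmax=.07))
go(.456,-.0844,.08,.954+np.pi/2)
```

```text
top -0.00013175920751977454
   clip m 0.0512 sx 1
tray (array([ 0.45752698, -0.08884305]), np.float64(-0.6779478692121295), (99.94367980957031, 105.77136993408203), np.float64(0.024631910525556664))
   clip m 0.0495 sx 1
cover (array([0.46034955, 0.09223128]), np.float64(-1.002896931727566), (97.83894348144531, 111.89895629882812), np.float64(0.019299864089192806))
   clip m 0.0473 sx -1
dock (array([0.62625635, 0.14697815]), np.float64(-1.4475546358336286), (91.43787384033203, 99.62835693359375), np.float64(0.024943103666365655))
holder (array([ 0.63962909, -0.14641194]), np.float64(0.9426560947119187), (146.0645751953125, 156.8859405517578), np.float64(0.038715846557063775))
jar (array([ 462.3, -273.5]), 44.8, np.float64(0.0594))
spool (array([466. , 287.8]), 47.4, np.float64(0.0495))
side 0.00034736537714300544
   clip m 0.0571 sx 1
tray (array([ 0.45641812, -0.08350163]), np.float64(0.9596595127447207), (64.05076599121094, 96.39351654052734), np.float64(0.021742232126334277))
   clip m 0.0574 sx 1
cover (array([0.45973813, 0.09242112]), np.float64(-0.5189048875980067), (64.2034683227539, 95.1736831665039), np.float64(0.016243318504144084))
   clip m 0.0578 sx 1
dock (array([0.62371228, 0.14946451]), np.float64(0.11598356998301451), (61.8262825012207, 94.69091033935547), np.float64(0.02201070366399428))
holder (array([ 0.636883  , -0.14914136]), np.float64(0.059974966153883535), (66.31436157226562, 130.92984008789062), np.float64(0.03596511088440816))
jar (array([ 463.5, -271. ]), 45.7, np.float64(0.0566))
spool (array([467.3, 291.4]), 47.9, np.float64(0.0461))
now [ 0.4753 -0.2073  0.1613] yaw 2.5207 shift [0.0869 0.0888 0.0815] n 0.1486 turn -0.0041 q6 -1.49
```

Emit:
{"op": "carry_out", "data": {"commands": [0.0217,0.022,0.02,0,-1,0.0217,0.022,0.02,0,-1,0.0217,0.022,0.02,0,-1,0.0217,0.022,0.02,0,-1,0,0,0.02,0,-1,0,0,0.02,0,-1,0,0,0.02,0,-1,0,0,0.015,0,-1]}}

```text
clock: 4.63
ee_pos: [0.4575, -0.0852, 0.007]
eef_rot: [[-0.808, 0.59, -0.0], [0.59, 0.808, -0.0], [-0.0, -0.0, -1.0]]
wrist_force: [0.7, 0.8, 0.6]
opening: 0.0857
gripper_force: 0.0
```

Emit:
{"op": "carry_out", "data": {"commands": [0,0,0.006,0,-1,0,0,0,0,-1]}}

```text
clock: 4.8
ee_pos: [0.4571, -0.0852, 0.0012]
eef_rot: [[-0.809, 0.588, -0.002], [0.588, 0.809, 0.0], [0.002, -0.001, -1.0]]
wrist_force: [0.8, 1.2, 0.3]
opening: 0.0854
gripper_force: 0.0
```

Run:
```python
from h import *
go(.456,-.0841,-.003,.956+np.pi/2)
p=env.read_camera('wrist');save('w2',p['img'],1)
```

```text
now [ 0.4571 -0.0852  0.0012] yaw 2.5125 shift [0.0015 0.0003 0.0042] n 0.0045 turn -0.0143 q6 -1.27
```

View pics/w2.png

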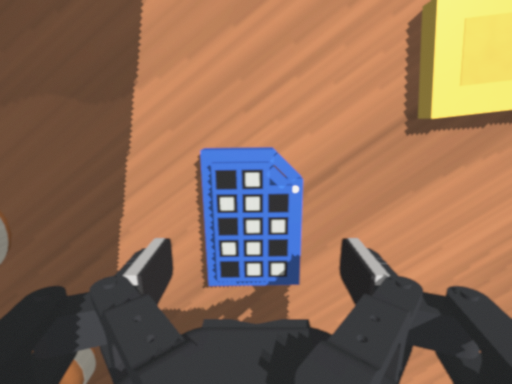

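Tray centred between the fingers, clipped corner at (290,180). TCP projects to row 218, the tray centre. I'll lower a little and grip.

Emit:
{"op": "carry_out", "data": {"commands": [0.0015,0,0.004,-0.014,-1,0,0,0,0,1,0,0,0,0,1,0,0,0,0,1,0,0,0,0,1,0,0,0,0,1,0,0,0,0,1], "force": 40}}

```text
clock: 5.43
ee_pos: [0.4562, -0.0842, -0.002]
eef_rot: [[-0.819, 0.574, 0.0], [0.574, 0.819, -0.0], [-0.0, 0.0, -1.0]]
wrist_force: [-0.2, -0.9, -0.8]
opening: 0.0122
gripper_force: 0.0
```

Run:
```python
from h import *
print(env.sense()['opening'],env.sense()['gripper_force']);go(.456,-.0841,-.003,.956+np.pi/2)
p=env.read_camera('side');save('s2',p['img'][120:300,160:400],3)
```

```text
0.012232823722256283 0.0
now [ 0.4562 -0.0842 -0.002 ] yaw 2.5296 shift [ 0.0003 -0.      0.001 ] n 0.0011 turn 0.0028 q6 -1.28
```

View pics/s2.png

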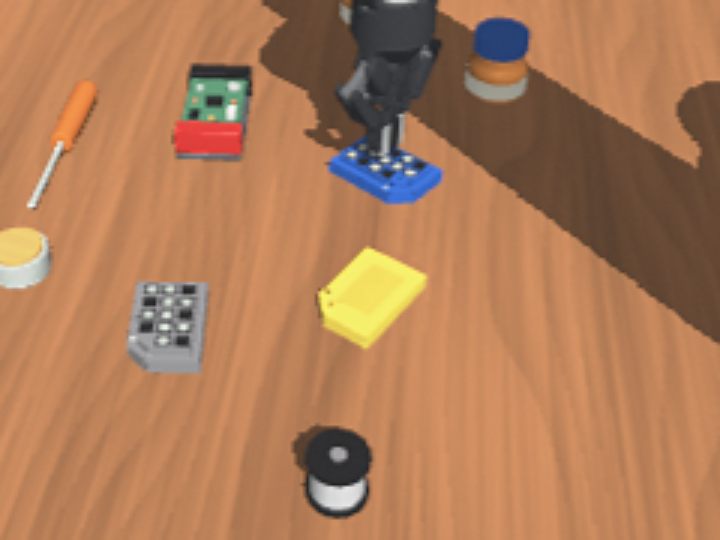

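The fingers passed over the tray: opening 12 mm and no grip force. I'll measure where the fingertips really are.

Run:
```python
from h import *
p=env.read_camera('side');W=world(p)
P=W[(np.hypot(W[...,0]-.456,W[...,1]+.084)<.07)&(W[...,2]>.004)]
print(P[:,2].min(),np.histogram(P[:,2],bins=np.arange(0,.12,.004)))
# grey fingertip pixels near image region
m=(np.hypot(W[...,0]-.456,W[...,1]+.084)<.03)&(W[...,2]<.09)&(W[...,2]>.004)
v,u=np.where(m);print(v.min(),v.max(),u.min(),u.max())
c=(u.min()+u.max())//2
for uu in range(u.min(),u.max(),2):
    print(uu,[(int(r),int(W[r,uu,2]*1000),int(W[r,uu,0]*1000),int(W[r,uu,1]*1000)) for r in range(155,v.max(),4) if m[r,uu]][:9]) if 280<uu<300 else 0
p=env.read_camera('wrist');W=world(p);save('w3',p['img'],1)
print('tray',blk(W,(.456,-.084),zmax=.022))
```

```text
0.004191335375169682 (array([  0,  38,  51, 106, 113, 155,   1,   0,   0,   4,   6,  10,   9,
        10,  13,  12,  10,  12,   8,   5,  11,  26,  30,  20,  17,  22,
        40,  27,  29]), array([0.   , 0.004, 0.008, 0.012, 0.016, 0.02 , 0.024, 0.028, 0.032,
       0.036, 0.04 , 0.044, 0.048, 0.052, 0.056, 0.06 , 0.064, 0.068,
       0.072, 0.076, 0.08 , 0.084, 0.088, 0.092, 0.096, 0.1  , 0.104,
       0.108, 0.112, 0.116]))
151 182 278 298
282 [(171, 20, 472, -90), (175, 20, 471, -72), (179, 15, 470, -60)]
284 [(155, 88, 469, -76), (163, 63, 467, -72), (167, 49, 467, -72), (171, 21, 467, -90), (175, 19, 465, -74), (179, 17, 464, -58)]
286 [(159, 89, 462, -56), (163, 68, 462, -66), (167, 56, 461, -64), (171, 18, 461, -95), (175, 20, 459, -73), (179, 18, 458, -57)]
288 [(159, 84, 457, -63), (163, 64, 456, -73), (167, 50, 455, -73), (171, 20, 455, -93), (175, 21, 454, -73), (179, 21, 453, -54)]
290 [(159, 81, 451, -68), (163, 64, 450, -73), (167, 43, 450, -82), (171, 20, 449, -93), (175, 21, 448, -73), (179, 18, 447, -58)]
292 [(155, 85, 447, -82), (159, 73, 446, -81), (163, 57, 445, -83), (171, 21, 443, -93), (175, 21, 442, -74), (179, 19, 441, -57)]
294 [(155, 85, 441, -84), (171, 19, 437, -96), (175, 19, 436, -77)]
296 [(171, 20, 432, -96), (175, 23, 431, -73)]
   clip m 0.0585 sx 1
tray (array([ 0.45004865, -0.08173582]), np.float64(0.9555358741128419), (62.270729064941406, 80.25702667236328), np.float64(0.019738071792908287))
```

View pics/w3.png

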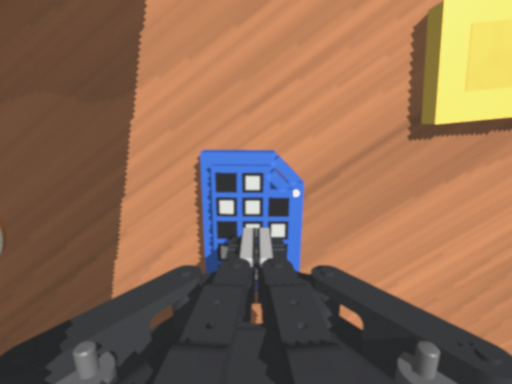

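```bash
cat > tip.py <<'E'
from h import *
def tip():
    s=env.sense();p=env.read_camera('wrist');z=p['z_map'];v,u=np.indices(z.shape)
    c=np.stack([(u-p['cx'])/p['fx']*z,(v-p['cy'])/p['fy']*z,z],-1);T=p['tool_from_camera'];q=c@T[:3,:3].T+T[:3,3]
    m=(z>0)&(abs(q[...,0])<.013)&(abs(q[...,1])<.06)&(q[...,2]+0*z<s['ee_pos'][2]-.022)&(q[...,2]>-.1)
    P=q[m];print('z',s['ee_pos'][2],'open',s['opening'],'n',m.sum(),'tool z pct',np.percentile(P[:,2],[50,90,97,100]).round(4))
    f=P[P[:,2]>P[:,2].max()-.01];print('xy of tip',f.min(0).round(4),f.max(0).round(4))
if __name__=='__main__': tip()
E
python3 tip.py
```

```text
z -0.002086920226024837 open 0.0002367704001507132 n 9568 tool z pct [-0.0907 -0.0637 -0.0502 -0.0406]
xy of tip [ 0.0051 -0.0127 -0.0506] [ 0.0104  0.0142 -0.0406]
```

Both cameras agree: with the fingers shut, the real tips lie about 40 mm behind the reported TCP. I'll open, go lower in steps and watch the force.

Emit:
{"op": "carry_out", "data": {"commands": [0,0,0,0,-1,0,0,0,0,-1,0,0,0,0,-1,0,0,0,0,-1,0,0,0,0,-1,0,0,0,0,-1,0,0,0,0,-1,0,0,0,0,-1]}}

```text
clock: 6.3
ee_pos: [0.4561, -0.0842, -0.0021]
eef_rot: [[-0.819, 0.574, -0.0], [0.574, 0.819, -0.0], [-0.0, -0.0, -1.0]]
wrist_force: [-1.3, 0.4, 0.2]
opening: 0.0855
gripper_force: 0.0
```

Emit:
{"op": "carry_out", "data": {"commands": [0,0,0.01,0,-1,0,0,0.008,0,-1,0,0,0.006,0,-1,0,0,0,0,-1]}}

```text
clock: 6.63
ee_pos: [0.4556, -0.084, -0.0272]
eef_rot: [[-0.819, 0.574, -0.002], [0.574, 0.819, 0.001], [0.002, -0.001, -1.0]]
wrist_force: [0.2, -0.0, 0.8]
opening: 0.0852
gripper_force: 0.0
```

Run:
```python
from tip import *
tip(); 
p=env.read_camera('side');W=world(p);save('s3',p['img'][130:240,220:360],5)
go(.456,-.0841,-.043,.956+np.pi/2)
```

```text
z -0.02723100570235517 open 0.08516545614208942 n 6016 tool z pct [-0.0782 -0.059  -0.0541 -0.0496]
xy of tip [-0.0122 -0.0544 -0.0596] [ 0.0104  0.0561 -0.0496]
now [ 0.456  -0.0841 -0.0264] yaw 2.5298 shift [-0.      0.      0.0166] n 0.0166 turn 0.003 q6 -1.28
```

View pics/s3.png

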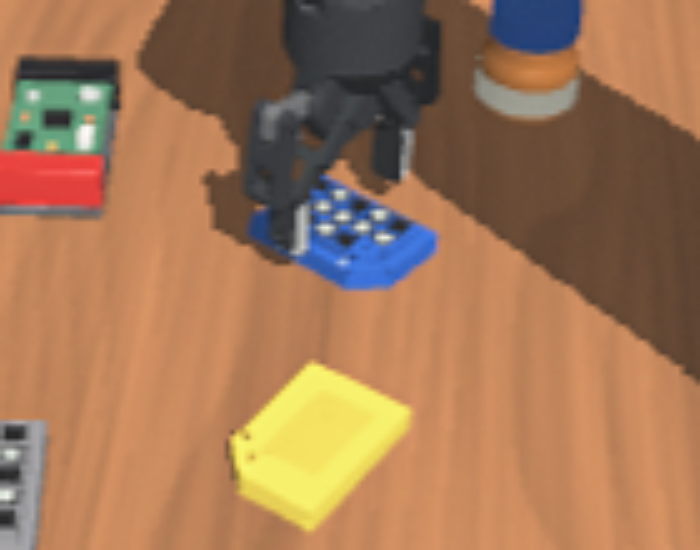

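Emit:
{"op": "carry_out", "data": {"commands": [0,0,0.006,0,-1,0,0,0.006,0,-1,0,0,0.003,0,-1,0,0,0,0,-1]}}

```text
clock: 7.07
ee_pos: [0.4558, -0.0841, -0.0418]
eef_rot: [[-0.819, 0.574, -0.001], [0.574, 0.819, 0.0], [0.001, -0.0, -1.0]]
wrist_force: [0.3, -0.3, 0.1]
opening: 0.0854
gripper_force: 0.0
```

Emit:
{"op": "carry_out", "data": {"commands": [0,0,0,0,1,0,0,0,0,1,0,0,0,0,1,0,0,0,0,1,0,0,0,0,1], "force": 40}}

```text
clock: 7.48
ee_pos: [0.4562, -0.0842, -0.0408]
eef_rot: [[-0.819, 0.574, 0.0], [0.574, 0.819, -0.0], [-0.0, 0.0, -1.0]]
wrist_force: [-1.4, -1.2, 6.1]
opening: 0.061
gripper_force: 43.7
```

Gripped: 61 mm opening, 44 N. Lift and turn.

Emit:
{"op": "carry_out", "data": {"commands": [0,0,-0.01,0,1,0,0,-0.02,0.12,1,0,0,-0.02,0.12,1,0,0,-0.02,0.12,1,0,0,-0.02,0.12,1,0,0,-0.02,0.12,1,0,0,-0.02,0.12,1,0,0,-0.01,0.12,1]}}

```text
clock: 8.15
ee_pos: [0.4566, -0.0843, 0.1016]
eef_rot: [[-0.113, 0.994, 0.003], [0.994, 0.113, -0.001], [-0.001, 0.003, -1.0]]
wrist_force: [0.1, 0.5, -0.7]
opening: 0.0611
gripper_force: 43.9
```

Run:
```python
from h import *
go(.615,.06,.12,.12+np.pi/2);print(env.sense()['opening'],env.sense()['gripper_force'])
```

```text
now [ 0.4566 -0.0843  0.1016] yaw 1.684 shift [ 0.1254  0.1737 -0.0181] n 0.215 turn -0.0068 q6 -0.44
0.061073244796232815 43.94125074148178
```

Emit:
{"op": "carry_out", "data": {"commands": [0.0209,0.029,-0.003,0,1,0.0209,0.029,-0.003,0,1,0.0209,0.029,-0.003,0,1,0.0209,0.029,-0.003,0,1,0.0209,0.029,-0.003,0,1,0.0209,0.029,-0.003,0,1,0,0,0,0,1,0,0,0,0,1]}}

```text
clock: 8.82
ee_pos: [0.6143, 0.0622, 0.1171]
eef_rot: [[-0.121, 0.993, 0.0], [0.993, 0.121, -0.0], [-0.0, -0.0, -1.0]]
wrist_force: [0.3, 0.4, -0.4]
opening: 0.0607
gripper_force: 43.9
```

Run:
```python
from h import *
p=env.read_camera('wrist');W=world(p);save('w4',p['img'],1)
for z in (.007,.011,.016): print('dock',blk(W,(.623,.147),zmin=z,zmax=.03))
# held tray: points in tool frame
s=env.sense();q=(W-s['ee_pos'])@s['eef_rot']
print('z of held', s['ee_pos'])
b=(p['img'][...,2].astype(int)-p['img'][...,0]>50)
Q=q.copy();Q[~b]=9
r=blk(Q,(0,0),zmin=-.075,zmax=-.01);print('held in tool frame',r)
go(.622,.149,-.02,.12+np.pi/2)
```

```text
clip m 0.0587 sx 1
dock (array([0.62333716, 0.14705847]), np.float64(0.10702375564722821), (61.66120529174805, 91.9871597290039), np.float64(0.019784203398814898))
   clip m 0.0588 sx 1
dock (array([0.62327167, 0.14708267]), np.float64(0.10821699329601664), (61.446556091308594, 91.99617004394531), np.float64(0.019786027855027696))
   clip m 0.0595 sx 1
dock (array([0.62319269, 0.14745958]), np.float64(0.11499624462075975), (47.63288497924805, 77.55967712402344), np.float64(0.019928731612545207))
z of held [0.61345271 0.06134225 0.11691809]
   clip m 0.0585 sx -1
held in tool frame (array([0.00307332, 0.00143929]), np.float64(-1.575458456599189), (62.398685455322266, 89.62177276611328), np.float64(-0.05228682068472888))
now [0.6135 0.0613 0.1169] yaw 1.6909 shift [0.086  0.0191 0.1369] n 0.1628 turn 0.0001 q6 -0.13
```

View pics/w4.png

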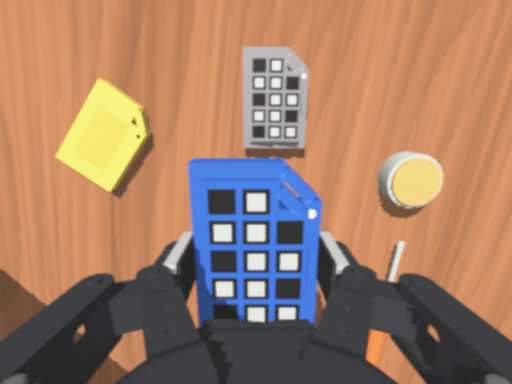

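Held tray (190–320,160) and dock (243–307,48–150) have their clipped corners on the same side. Measured dock pose: (0.6233, 0.1471), yaw 0.11. Go over it.

Run:
```python
from h import *
go(.622,.145,.0,.11+np.pi/2)
```

```text
now [0.6135 0.0613 0.1169] yaw 1.6909 shift [0.082  0.0186 0.1169] n 0.144 turn 0.0101 q6 -0.13
```

Emit:
{"op": "carry_out", "data": {"commands": [0.0205,0.0046,0.01,0,1,0.0205,0.0047,0.01,0,1,0.0205,0.0047,0.01,0,1,0.0205,0.0046,0.02,0.01,1,0,0,0.025,0,1,0,0,0.025,0,1,0,0,0.017,0,1,0,0,0,0,1]}}

```text
clock: 9.53
ee_pos: [0.6201, 0.1433, -0.0031]
eef_rot: [[-0.108, 0.994, -0.006], [0.994, 0.108, -0.001], [-0.0, -0.006, -1.0]]
wrist_force: [-1.3, -0.7, -1.5]
opening: 0.0611
gripper_force: 43.9
```

Run:
```python
from h import *
go(.622,.145,-.027,.11+np.pi/2)
p=env.read_camera('wrist');W=world(p)
p=env.read_camera('side');save('s4',p['img'][140:280,160:320],4)
```

```text
now [ 0.6201  0.1433 -0.0031] yaw 1.6788 shift [0.0015 0.0022 0.0239] n 0.024 turn -0.002 q6 0.02
```

View pics/s4.png

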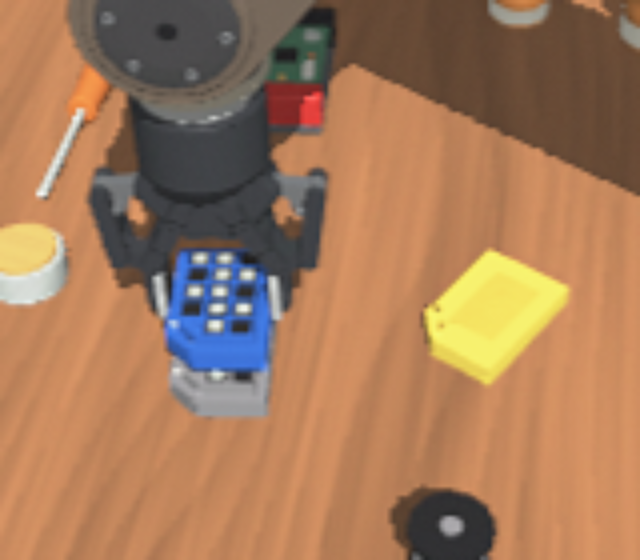

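Emit:
{"op": "carry_out", "data": {"commands": [0.001,0.0015,0.006,0,1,0,0,0.006,0,1,0,0,0.004,0,1,0,0,0,0,1]}}

```text
clock: 9.97
ee_pos: [0.6239, 0.1457, -0.0166]
eef_rot: [[-0.109, 0.994, -0.001], [0.994, 0.109, -0.0], [-0.0, -0.001, -1.0]]
wrist_force: [0.7, -0.7, 0.4]
opening: 0.061
gripper_force: 43.9
```

Emit:
{"op": "carry_out", "data": {"commands": [0,0,0.003,0,1,0,0,0.003,0,1,0,0,0.002,0,1,0,0,0,0,1]}}

```text
clock: 10.3
ee_pos: [0.6239, 0.1457, -0.0246]
eef_rot: [[-0.109, 0.994, -0.001], [0.994, 0.109, -0.0], [-0.0, -0.001, -1.0]]
wrist_force: [0.1, 0.3, -1.7]
opening: 0.0613
gripper_force: 43.9
```

Emit:
{"op": "carry_out", "data": {"commands": [0,-0.0015,0.001,0,1,0,0,0.0015,0,1,0,0,0,0,1,0,0,0,0,1]}}

```text
clock: 10.63
ee_pos: [0.6227, 0.1456, -0.0266]
eef_rot: [[-0.109, 0.994, 0.0], [0.994, 0.109, -0.0], [-0.0, 0.0, -1.0]]
wrist_force: [-0.2, -0.1, -0.8]
opening: 0.0608
gripper_force: 44.0
```

Run:
```python
from h import *
p=env.read_camera('side');W=world(p);m=(abs(W[...,0]-.615)<.06)&(abs(W[...,1]-.147)<.06)&(p['img'][...,2]>1.5*p['img'][...,0])
print(np.percentile(W[m][:,2],[50,80,95]).round(4));print(env.sense()['wrist_force'],env.sense()['ee_pos'])
```

```text
[0.032  0.0346 0.036 ]
[-0.06089098  0.61673518 -0.84262   ] [ 0.62267234  0.14560801 -0.02659713]
```

Emit:
{"op": "carry_out", "data": {"commands": [0,0,0.001,0,1,0,0,0,0,1,0,0,0,0,1]}}

```text
clock: 10.93
ee_pos: [0.6228, 0.1456, -0.0267]
eef_rot: [[-0.109, 0.994, 0.001], [0.994, 0.109, -0.0], [-0.0, 0.001, -1.0]]
wrist_force: [-3.5, -1.3, 9.5]
opening: 0.0606
gripper_force: 45.0
```

Emit:
{"op": "carry_out", "data": {"commands": [0,0,0.001,0,1,0,0,0,0,1]}}

```text
clock: 11.1
ee_pos: [0.6228, 0.1456, -0.0268]
eef_rot: [[-0.109, 0.994, 0.001], [0.994, 0.109, -0.0], [-0.0, 0.001, -1.0]]
wrist_force: [-7.2, -1.5, 19.6]
opening: 0.0611
gripper_force: 46.1
```

Emit:
{"op": "carry_out", "data": {"commands": [0,-0.0005,-0.001,0,1,0,0,0,0,-1,0,0,0,0,-1,0,0,0,0,-1,0,0,0,0,-1,0,0,0,0,-1]}}

```text
clock: 11.6
ee_pos: [0.6221, 0.1455, -0.0279]
eef_rot: [[-0.109, 0.994, -0.0], [0.994, 0.109, -0.0], [-0.0, -0.0, -1.0]]
wrist_force: [-0.1, -0.6, -0.7]
opening: 0.0854
gripper_force: 0.0
```

Emit:
{"op": "carry_out", "data": {"commands": [0,0,-0.02,0,-1,0,0,-0.03,0,-1,0,0,-0.03,0,-1,-0.03,0,-0.02,0,-1,-0.03,0,-0.02,0,-1,-0.03,0,-0.02,0,-1,0,0,0,0,-1]}}

```text
clock: 12.18
ee_pos: [0.6342, 0.0519, 0.1163]
eef_rot: [[-0.106, 0.994, 0.006], [0.994, 0.106, -0.001], [-0.002, 0.006, -1.0]]
wrist_force: [0.2, -0.5, -0.1]
opening: 0.0858
gripper_force: 0.0
```

Run:
```python
from h import *
p=env.read_camera('wrist');W=world(p)
print('tray',blk(W,(.623,.147),zmin=.022,zmax=.04))
m=(np.hypot(W[...,0]-.623,W[...,1]-.147)<.03)&(W[...,2]>.01)
P=W[m];P=P[P[:,2]>.03]
A=np.c_[P[:,:2]-P[:,:2].mean(0),np.ones(len(P))];print('plane',np.linalg.lstsq(A,P[:,2],rcond=None)[0].round(4))
print('bench',np.median(W[...,2][abs(W[...,2])<.006]));print('cover',blk(W,(.46,.092)));print('tray yaw top');save('w5',p['img'])
go(.4605,.092,.1,-.526+np.pi/2)
```

```text
clip m 0.0589 sx 1
tray (array([0.62234857, 0.1492495 ]), np.float64(0.10832990300385736), (62.13166427612305, 92.04607391357422), np.float64(0.0320468741563119))
plane [ 0.6177 -3.5527  0.0829]
bench -0.0033742374346024256
   clip m 0.0588 sx 1
cover (array([0.45871332, 0.09323681]), np.float64(-0.5258366298622921), (63.4268913269043, 93.02363586425781), np.float64(0.012001379269848853))
tray yaw top
now [0.6331 0.0538 0.1143] yaw 1.6767 shift [ 0.0562 -0.1677  0.0137] n 0.1774 turn 0.6319 q6 -0.12
```

View pics/w5.png

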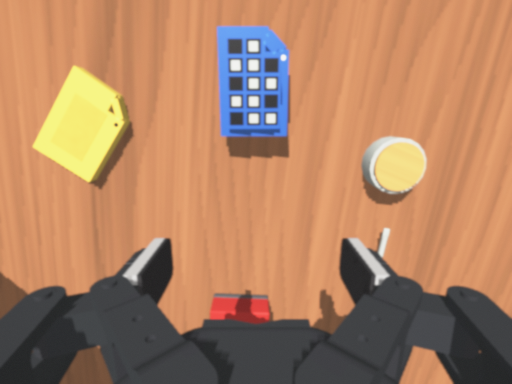

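Tray seated: its top is about 35 mm above the bench reading. The cover's clip is at (120,108). Go and fetch the cover.

Emit:
{"op": "carry_out", "data": {"commands": [0.0112,-0.0335,0,0,-1,0.0112,-0.0335,0,0,-1,0.0112,-0.0335,0,0,-1,0.0112,-0.0335,0,0,-1,0.0112,-0.0335,0,0,-1,0,0,0.013,0.105,-1,0,0,0.013,0.105,-1,0,0,0.013,0.105,-1]}}

```text
clock: 12.9
ee_pos: [0.4585, 0.0945, 0.0727]
eef_rot: [[0.208, 0.978, -0.0], [0.978, -0.208, 0.0], [0.0, -0.0, -1.0]]
wrist_force: [0.7, -0.6, 0.2]
opening: 0.0857
gripper_force: 0.0
```

Emit:
{"op": "carry_out", "data": {"commands": [0,0,0.013,0.105,-1,0,0,0.013,0.105,-1,0,0,0.013,0.106,-1,0,0,0,0,-1,0,0,0,0,-1]}}

```text
clock: 13.32
ee_pos: [0.4586, 0.0941, 0.0337]
eef_rot: [[0.495, 0.869, -0.002], [0.869, -0.495, -0.0], [-0.001, -0.002, -1.0]]
wrist_force: [0.6, -0.8, 0.5]
opening: 0.0852
gripper_force: 0.0
```

Run:
```python
from h import *
p=env.read_camera('wrist');W=world(p)
print('cover',blk(W,(.46,.092)),'bench',np.median(W[...,2][abs(W[...,2])<.006]))
go(.46,.0925,-.039,-.526+np.pi/2)
```

```text
clip m 0.0590 sx 1
cover (array([0.46038312, 0.09137379]), np.float64(-0.5164581083464963), (62.06703186035156, 92.78897094726562), np.float64(0.014273544913168425)) bench -0.0008905158038110331
now [0.459  0.094  0.0343] yaw 1.053 shift [-0.0008  0.0017  0.0733] n 0.0733 turn 0.0082 q6 0.58
```

Emit:
{"op": "carry_out", "data": {"commands": [-0.0016,0.0023,0.02,0,-1,0,0,0.02,0,-1,0,0,0.018,0,-1,0,0,0.01,0,-1,0,0,0.005,0,-1,0,0,0,0,-1]}}

```text
clock: 13.87
ee_pos: [0.4604, 0.0911, -0.0389]
eef_rot: [[0.497, 0.867, -0.001], [0.867, -0.497, -0.0], [-0.001, -0.001, -1.0]]
wrist_force: [-0.2, -0.1, -0.1]
opening: 0.0857
gripper_force: 0.0
```

Emit:
{"op": "carry_out", "data": {"commands": [0,0,0,0,1,0,0,0,0,1,0,0,0,0,1,0,0,0,0,1,0,0,0,0,1], "force": 40}}

```text
clock: 14.28
ee_pos: [0.461, 0.0911, -0.0375]
eef_rot: [[0.498, 0.867, 0.002], [0.867, -0.498, -0.0], [0.001, 0.001, -1.0]]
wrist_force: [-1.1, 0.3, 6.9]
opening: 0.0603
gripper_force: 42.1
```

Emit:
{"op": "carry_out", "data": {"commands": [0,0,-0.01,0,1,0,0,-0.02,-0.105,1,0,0,-0.025,-0.105,1,0,0,-0.025,-0.105,1,0,0,-0.025,-0.105,1,0,0,-0.025,-0.105,1,0,0,-0.025,-0.104,1,0,0,0,0,1]}}

```text
clock: 14.95
ee_pos: [0.4622, 0.0912, 0.1214]
eef_rot: [[-0.113, 0.994, 0.007], [0.994, 0.113, 0.0], [-0.001, 0.007, -1.0]]
wrist_force: [0.3, -0.3, 0.2]
opening: 0.0606
gripper_force: 44.7
```

Run:
```python
from h import *
go(.632,.06,.12,.108+np.pi/2);print(env.sense()['opening'],env.sense()['gripper_force'])
```

```text
now [0.4622 0.0912 0.1214] yaw 1.6841 shift [-0.0502  0.1652  0.0026] n 0.1727 turn 0.0053 q6 -0.06
0.06057101116059499 44.66397553682327
```

Emit:
{"op": "carry_out", "data": {"commands": [-0.01,0.033,0,0.005,1,-0.01,0.033,0,0,1,-0.01,0.033,0,0,1,-0.01,0.033,0,0,1,-0.01,0.033,0,0,1,0,0,0,0,1,0,0,0,0,1,0,0,0,0,1]}}

```text
clock: 15.62
ee_pos: [0.6288, 0.0583, 0.1161]
eef_rot: [[-0.101, 0.995, -0.001], [0.995, 0.101, -0.0], [0.0, -0.001, -1.0]]
wrist_force: [0.2, 1.1, -1.4]
opening: 0.0606
gripper_force: 44.6
```

Run:
```python
from h import *
p=env.read_camera('wrist');s=env.sense();W=world(p)
print('tray',blk(W,(.623,.148),zmin=.02,zmax=.04),'bench',np.median(W[...,2][abs(W[...,2])<.006]))
q=(W-s['ee_pos'])@s['eef_rot']
im=p['img'].astype(int);Q=q.copy();Q[~((im[...,0]>1.6*im[...,2])&(im[...,1]>.7*im[...,0]))]=9
r=blk(Q,(0,0),zmin=-.075,zmax=-.01);print('held',r,'front edge',r[0][0]+r[2][1]/2000)
go(.622,.147,-.01,.108+np.pi/2)
```

```text
clip m 0.0584 sx 1
tray (array([0.62344043, 0.14766161]), np.float64(0.10878973105557321), (62.09934997558594, 91.87796020507812), np.float64(0.034107189591652334)) bench -0.001221049608818428
   clip m 0.0546 sx -1
held (array([0.00082932, 0.00134593]), np.float64(-1.5659173438973575), (88.46626281738281, 88.99653625488281), np.float64(-0.04883582822551582)) front edge 0.045327587127685545
now [0.6286 0.0585 0.1164] yaw 1.6724 shift [0.0887 0.0025 0.1264] n 0.1544 turn -0.0064 q6 -0.11
```

Emit:
{"op": "carry_out", "data": {"commands": [0.0225,0.0006,0,-0.006,1,0.0225,0.0006,0,0,1,0.0225,0.0006,0.01,0,1,0.0225,0.0007,0.016,0,1,0,0,0.025,0,1,0,0,0.025,0,1,0,0,0.02,0,1,0,0,0,0,1]}}

```text
clock: 16.33
ee_pos: [0.6197, 0.1482, 0.0172]
eef_rot: [[-0.108, 0.994, -0.006], [0.994, 0.108, -0.001], [-0.0, -0.006, -1.0]]
wrist_force: [-0.7, -0.2, -0.6]
opening: 0.0608
gripper_force: 44.6
```

Emit:
{"op": "carry_out", "data": {"commands": [0,0,0,0,1,0,0,0,0,1]}}

```text
clock: 16.5
ee_pos: [0.623, 0.1481, 0.0219]
eef_rot: [[-0.108, 0.994, 0.001], [0.994, 0.108, 0.0], [-0.0, 0.001, -1.0]]
wrist_force: [0.6, 0.1, -0.1]
opening: 0.0609
gripper_force: 44.6
```

Run:
```python
from h import *
go(.622,.1483,-.01,.108+np.pi/2)
p=env.read_camera('side');save('s6',p['img'][140:280,160:320],4)
```

```text
now [0.623  0.1481 0.0219] yaw 1.6788 shift [ 0.0003 -0.001   0.0319] n 0.0319 turn -0.0 q6 0.02
```

View pics/s6.png

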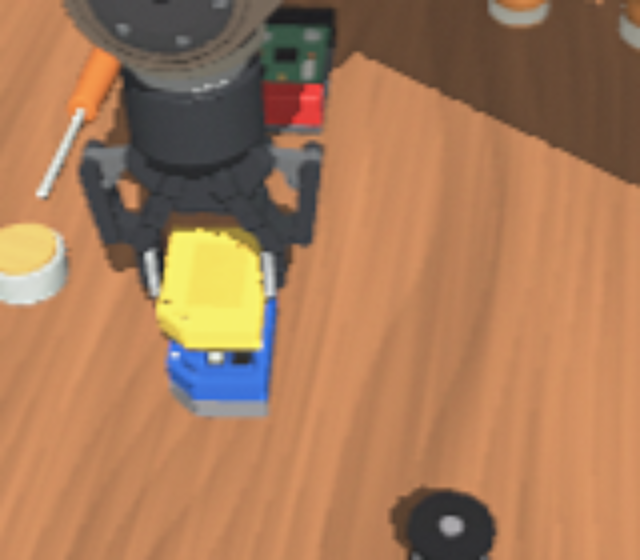

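The tray sits flush on the dock, and the cover's clip is above the tray's. Lower gently.

Emit:
{"op": "carry_out", "data": {"commands": [0,-0.001,0.008,0,1,0,0,0.006,0,1,0,0,0.006,0,1,0,0,0.004,0,1,0,0,0.003,0,1,0,0,0.002,0,1,0,0,0,0,1,0,0,0,0,1]}}

```text
clock: 17.22
ee_pos: [0.6218, 0.1479, -0.0087]
eef_rot: [[-0.108, 0.994, -0.0], [0.994, 0.108, -0.0], [-0.0, -0.0, -1.0]]
wrist_force: [0.2, 0.2, -1.0]
opening: 0.0605
gripper_force: 44.6
```

Emit:
{"op": "carry_out", "data": {"commands": [0,0,0.001,0,1,0,0,0.001,0,1,0,0,0,0,1]}}

```text
clock: 17.47
ee_pos: [0.622, 0.1479, -0.0094]
eef_rot: [[-0.108, 0.994, 0.001], [0.994, 0.108, -0.0], [-0.0, 0.001, -1.0]]
wrist_force: [-3.7, -0.6, 10.5]
opening: 0.0607
gripper_force: 45.8
```

Emit:
{"op": "carry_out", "data": {"commands": [0,0,0,0,-1,0,0,0,0,-1,0,0,0,0,-1,0,0,0,0,-1,0,0,-0.02,0,-1,0,0,-0.03,0,-1,0,0,-0.03,0,-1,0,0,-0.03,0,-1]}}

```text
clock: 18.13
ee_pos: [0.6215, 0.1479, 0.1003]
eef_rot: [[-0.108, 0.994, -0.001], [0.994, 0.108, -0.0], [-0.0, -0.001, -1.0]]
wrist_force: [-0.4, 0.8, 0.0]
opening: 0.0853
gripper_force: 0.0
```

Run:
```python
from h import *
p=env.read_camera('side');W=world(p);im=p['img'].astype(int)
print('spool',rnd(W,(.467,.29),.03,zmax=.07))
print('stack',blk(W,(.622,.148),zmin=.032,zmax=.06,r=.065))
P=W[(np.hypot(W[...,0]-.622,W[...,1]-.155)<.03)&(W[...,2]>.03)&(W[...,2]<.055)]
P=P[abs(P[:,2]-np.median(P[:,2]))<.004]
A=np.c_[P[:,:2]-[.622,.148],np.ones(len(P))];print('plane',np.linalg.lstsq(A,P[:,2],rcond=None)[0].round(4),len(P))
go(.467,.235,.1,np.pi/2)
```

```text
spool (array([467.2, 290.7]), 48.6, np.float64(0.0462))
   clip m 0.0588 sx 1
stack (array([0.62353931, 0.14833075]), np.float64(0.10594148859211217), (62.43051528930664, 94.10108184814453), np.float64(0.043968900943122294))
plane [ 0.0006 -0.0043  0.0424] 328
now [0.624  0.1483 0.1065] yaw 1.6789 shift [ 0.1032 -0.1468  0.0054] n 0.1795 turn 0.1081 q6 0.02
```

The stack top is level at 42.4 mm (42 expected), so the cover is seated. Next the spool.

Emit:
{"op": "carry_out", "data": {"commands": [0.0206,-0.0294,0,0,-1,0.0206,-0.0294,0,0,-1,0.0206,-0.0294,0,0,-1,0.0206,-0.0294,0,0,-1,0.0206,-0.0294,0,0,-1,0,0,0,0.108,-1,0,0,0,0,-1,0,0,0,0,-1]}}

```text
clock: 18.85
ee_pos: [0.465, 0.2346, 0.0995]
eef_rot: [[-0.003, 1.0, 0.001], [1.0, 0.003, 0.0], [0.0, 0.001, -1.0]]
wrist_force: [0.2, 0.1, -0.1]
opening: 0.0859
gripper_force: 0.0
```

Run:
```python
from h import *
p=env.read_camera('wrist');W=world(p)
print('spool',rnd(W,(.467,.29),.03,zmax=.07),'bench',np.median(W[...,2][abs(W[...,2])<.006]))
go(.467,.290,.03,np.pi/2)
```

```text
spool (array([467.3, 289.6]), 47.7, np.float64(0.0436)) bench -0.0015581103629279114
now [0.4653 0.2343 0.0994] yaw 1.5735 shift [0.0557 0.0018 0.0694] n 0.089 turn 0.0028 q6 0.34
```

Emit:
{"op": "carry_out", "data": {"commands": [0.0277,0.0005,0,0,-1,0.0277,0,0.005,0,-1,0,0,0.03,0,-1,0,0,0.03,0,-1,0,0,0.03,0,-1,0,0,0.02,0,-1,0,0,0.007,0,-1,0,0,0,0,-1]}}

```text
clock: 19.57
ee_pos: [0.465, 0.289, -0.0243]
eef_rot: [[-0.0, 1.0, -0.003], [1.0, 0.0, -0.001], [-0.001, -0.003, -1.0]]
wrist_force: [-0.0, -0.2, 0.4]
opening: 0.0856
gripper_force: 0.0
```

Emit:
{"op": "carry_out", "data": {"commands": [0,0,0,0,1,0,0,0,0,1,0,0,0,0,1,0,0,0,0,1,0,0,0,0,1,0,0,0,0,1], "force": 40}}

```text
clock: 20.07
ee_pos: [0.4657, 0.2901, -0.021]
eef_rot: [[-0.0, 1.0, 0.002], [1.0, 0.0, 0.001], [0.001, 0.002, -1.0]]
wrist_force: [-0.4, -1.4, 7.7]
opening: 0.0463
gripper_force: 39.7
```

Emit:
{"op": "carry_out", "data": {"commands": [0,0,-0.005,0,1,0,0,-0.015,0,1,0,0,-0.02,0,1,0,0,-0.02,0,1,0,0,-0.02,0,1,0,0,-0.02,0,1,0,0,0,0,1]}}

```text
clock: 20.65
ee_pos: [0.4664, 0.2906, 0.0815]
eef_rot: [[-0.0, 1.0, 0.006], [1.0, 0.0, 0.002], [0.002, 0.006, -1.0]]
wrist_force: [1.2, 0.0, -0.9]
opening: 0.0462
gripper_force: 41.3
```

Run:
```python
from h import *
p=env.read_camera('side');W=world(p);s=env.sense()
print(s['opening'],s['gripper_force'],s['ee_pos'])
for z in (.05,.08): print('held spool',rnd(W,s['ee_pos'][:2],z,zmax=z+.04))
go(.57,.02,.12,np.pi/2)
```

```text
0.04628698882928579 41.340107917785645 [0.4658125  0.29028188 0.0796228 ]Traceback (most recent call last):
  File "<stdin>", line 4, in <module>
  File "h.py", line 29, in rnd
    (x,y),R=cv2.minEnclosingCircle((P[:,:2]*1000).astype(np.float32)); return np.array([x,y]).round(1),round(2*R,1),np.percentile(P[:,2],95).round(4)
                                                                                                                    ~~~~~~~~~~~~~^^^^^^^^^^^
    return _quantile_unchecked(
        a, q, axis, out, overwrite_input, method, keepdims, weights)
    return _ureduce(a,
                    func=_quantile_ureduce_func,
    ...<5 lines>...
                    overwrite_input=overwrite_input,
                    method=method)
    r = func(a, **kwargs)
    result = _quantile(arr,
                       quantiles=q,
    ...<2 lines>...
                       out=out,
                       weights=wgt)
    slices_having_nans = np.isnan(arr[-1, ...])
                                  ~~~^^^^^^^^^
IndexError: index -1 is out of bounds for axis 0 with size 0
```

Spool held, 41 N. Target beside the red jaw: (0.6306, −0.0389).

Emit:
{"op": "carry_out", "data": {"commands": [-0.0329,0.0165,0,0,1,-0.0329,0.0165,0,0,1,-0.0329,0.0165,0,0,1,-0.0329,0.0165,0,0,1,-0.0329,0.0165,0,0,1,-0.0329,0.0165,0,0,1,-0.0329,0.0165,0,0,1,-0.0329,0.0165,0,0,1]}}

```text
clock: 21.37
ee_pos: [0.597, 0.0248, 0.0765]
eef_rot: [[0.0, 1.0, -0.001], [1.0, -0.0, 0.0], [0.0, -0.001, -1.0]]
wrist_force: [1.2, 0.8, -0.5]
opening: 0.0461
gripper_force: 41.4
```

Emit:
{"op": "carry_out", "data": {"commands": [-0.0329,0.0165,0,0,1,-0.0329,0.0165,0,0,1,0,0,0,0,1,0,0,0,0,1,0,0,0,0,1]}}

```text
clock: 21.78
ee_pos: [0.6292, -0.039, 0.0764]
eef_rot: [[0.0, 1.0, -0.002], [1.0, -0.0, 0.0], [0.0, -0.002, -1.0]]
wrist_force: [-0.5, 0.4, -0.9]
opening: 0.046
gripper_force: 41.4
```

Run:
```python
from h import *
go(.6306,-.0389,-.02,np.pi/2)
for n in('wrist','side'):
    p=env.read_camera(n);W=world(p)
    if n=='side': print('holder',blk(W,(.637,-.150),r=.085,clip=False))
    s=env.sense();e=s['ee_pos']
    P=W[(abs(W[...,0]-e[0])<.035)&(abs(W[...,1]-e[1])<.04)&(W[...,2]<e[2]+.07)&(W[...,2]>.05)]
    dk=len(P);print(n,dk,P.min(0).round(4) if dk else 0,P.max(0).round(4) if dk else 0)
```

```text
now [ 0.6292 -0.039   0.0764] yaw 1.5703 shift [0.     0.0016 0.0964] n 0.0964 turn -0.0005 q6 -0.17
wrist 10439 [ 0.5942 -0.0624  0.0965] [ 0.6642 -0.0142  0.1467]
holder (array([ 0.63631879, -0.14845735]), np.float64(0.05769123894011363), (64.99506378173828, 126.83537292480469), np.float64(0.03594765753796019))
side 426 [ 0.5944 -0.0623  0.0981] [ 0.6642 -0.0122  0.1469]
```

Emit:
{"op": "carry_out", "data": {"commands": [0,0.001,0.03,0,1,0,0,0.03,0,1,0,0,0.02,0,1,0,0,0.007,0,1,0,0,0.004,0,1,0,0,0.002,0,1,0,0,0,0,1,0,0,0,0,1]}}

```text
clock: 22.55
ee_pos: [0.6316, -0.0391, -0.0144]
eef_rot: [[-0.0, 1.0, 0.002], [1.0, 0.0, -0.0], [-0.0, 0.002, -1.0]]
wrist_force: [0.5, -0.6, -1.7]
opening: 0.0462
gripper_force: 41.4
```

Emit:
{"op": "carry_out", "data": {"commands": [0,0,0.0015,0,1,0,0,0.0015,0,1,0,0,0,0,1]}}

```text
clock: 22.8
ee_pos: [0.6311, -0.0392, -0.0184]
eef_rot: [[0.0, 1.0, 0.0], [1.0, -0.0, -0.0], [-0.0, 0.0, -1.0]]
wrist_force: [-0.2, 0.6, -1.5]
opening: 0.046
gripper_force: 41.4
```

Emit:
{"op": "carry_out", "data": {"commands": [0,0,0.0015,0,1,0,0,0,0,1,0,0,0,0,1]}}

```text
clock: 23.05
ee_pos: [0.631, -0.0392, -0.0202]
eef_rot: [[0.0, 1.0, -0.0], [1.0, -0.0, -0.0], [-0.0, -0.0, -1.0]]
wrist_force: [-0.0, -0.8, -0.7]
opening: 0.0462
gripper_force: 41.4
```

Emit:
{"op": "carry_out", "data": {"commands": [0,0,0.001,0,1,0,0,0,0,1]}}

```text
clock: 23.22
ee_pos: [0.6311, -0.0392, -0.0209]
eef_rot: [[-0.0, 1.0, 0.0], [1.0, 0.0, -0.0], [-0.0, 0.0, -1.0]]
wrist_force: [-0.6, -0.4, 1.1]
opening: 0.0463
gripper_force: 41.7
```

Emit:
{"op": "carry_out", "data": {"commands": [0,0,0.001,0,1,0,0,0,0,1]}}

```text
clock: 23.38
ee_pos: [0.6311, -0.0392, -0.021]
eef_rot: [[-0.0, 1.0, 0.001], [1.0, 0.0, -0.0], [-0.0, 0.001, -1.0]]
wrist_force: [-4.0, 0.1, 11.1]
opening: 0.0463
gripper_force: 42.2
```

Emit:
{"op": "carry_out", "data": {"commands": [0,0,-0.0005,0,-1,0,0,0,0,-1,0,0,0,0,-1,0,0,0,0,-1,0,0,0,0,-1,0,0,-0.02,0,-1,0,0,-0.04,0,-1,0,0,-0.04,0,-1]}}

```text
clock: 24.05
ee_pos: [0.6301, -0.039, 0.0782]
eef_rot: [[0.0, 1.0, -0.003], [1.0, -0.0, 0.0], [0.0, -0.003, -1.0]]
wrist_force: [0.2, -0.7, -0.1]
opening: 0.0858
gripper_force: 0.0
```

Emit:
{"op": "carry_out", "data": {"commands": [0,0,-0.04,0,-1,-0.033,-0.021,-0.006,0,-1,-0.033,-0.021,-0.006,0,-1,-0.033,-0.021,-0.006,0,-1,-0.033,-0.021,0,0,-1,-0.033,-0.021,0,0,-1,-0.033,-0.021,0,0,-1,-0.033,-0.021,0,0,-1]}}

```text
clock: 24.72
ee_pos: [0.4828, -0.2715, 0.1365]
eef_rot: [[-0.0, 1.0, 0.0], [1.0, 0.0, -0.0], [-0.0, 0.0, -1.0]]
wrist_force: [1.6, -0.7, 0.4]
opening: 0.0858
gripper_force: 0.0
```

Emit:
{"op": "carry_out", "data": {"commands": [-0.03,-0.021,0,0,-1,0,0,0,0,-1,0,0,0,0,-1,0,0,0,0,-1]}}

```text
clock: 25.05
ee_pos: [0.463, -0.3, 0.1364]
eef_rot: [[0.001, 1.0, -0.0], [1.0, -0.001, 0.0], [0.0, -0.0, -1.0]]
wrist_force: [0.1, 0.4, 0.0]
opening: 0.0854
gripper_force: 0.0
```

Run:
```python
from h import *
p=env.read_camera('wrist');W=world(p)
print('jar',rnd(W,(.4635,-.272),.035),'bench',np.median(W[...,2][abs(W[...,2])<.006]))
print('holder',blk(W,(.637,-.150),r=.085,clip=False))
p=env.read_camera('side');W=world(p)
print('jar',rnd(W,(.4635,-.272),.035)); print('spool',rnd(W,(.631,-.038),.03)); print('holder',blk(W,(.637,-.150),r=.085,clip=False))
go(.4635,-.272,-.026,np.pi/2)
```

```text
jar (array([ 463., -273.]), 43.0, np.float64(0.0546)) bench -0.0014659484863363131
holder (array([ 0.63743561, -0.16683319]), np.float64(0.05903722968336389), (67.1148681640625, 90.8991470336914), np.float64(0.034385871769059606))
jar (array([ 463.6, -270.5]), 44.1, np.float64(0.0566))
spool (array([633., -37.]), 49.7, np.float64(0.0455))
holder (array([ 0.63690833, -0.1494774 ]), np.float64(0.05694008603227818), (66.10640716552734, 129.8697052001953), np.float64(0.036017600683178136))
now [ 0.4635 -0.2993  0.1364] yaw 1.572 shift [ 0.0273 -0.      0.1624] n 0.1646 turn 0.0012 q6 -0.69
```

Emit:
{"op": "carry_out", "data": {"commands": [0.0275,0,0.01,0,-1,0,0,0.04,0,-1,0,0,0.04,0,-1,0,0,0.04,0,-1,0,0,0.022,0,-1,0,0,0.01,0,-1,0,0,0,0,-1,0,0,0,0,-1]}}

```text
clock: 25.82
ee_pos: [0.4636, -0.2723, -0.0251]
eef_rot: [[-0.001, 1.0, 0.0], [1.0, 0.001, -0.0], [-0.0, 0.0, -1.0]]
wrist_force: [0.1, 0.3, 0.3]
opening: 0.0857
gripper_force: 0.0
```

Emit:
{"op": "carry_out", "data": {"commands": [0,0,0,0,1,0,0,0,0,1,0,0,0,0,1,0,0,0,0,1,0,0,0,0,1,0,0,0,0,1], "force": 40}}

```text
clock: 26.32
ee_pos: [0.4634, -0.273, -0.024]
eef_rot: [[0.0, 1.0, 0.002], [1.0, -0.0, -0.001], [-0.001, 0.002, -1.0]]
wrist_force: [-1.5, 2.2, 11.9]
opening: 0.0457
gripper_force: 39.2
```

Emit:
{"op": "carry_out", "data": {"commands": [0,0,-0.005,0,1,0,0,-0.015,0,1,0,0,-0.025,0,1,0,0,-0.03,0,1,0,0,-0.03,0,1,0,0,-0.02,0,1,0,0,0,0,1]}}

```text
clock: 26.9
ee_pos: [0.4644, -0.2737, 0.1038]
eef_rot: [[-0.0, 1.0, 0.005], [1.0, 0.0, -0.004], [-0.004, 0.005, -1.0]]
wrist_force: [-0.5, -0.6, -1.7]
opening: 0.0456
gripper_force: 41.5
```

Run:
```python
from h import *
go(.6433,-.2602,.1,np.pi/2+.058)
p=env.read_camera('wrist');W=world(p);e=env.sense()['ee_pos'];im=p['img'].astype(int)
m=(im[...,2]>1.5*im[...,0])&(abs(W[...,0]-e[0])<.04)&(abs(W[...,1]-e[1])<.04)&(W[...,2]>.08)
P=W[m];print(len(P),P.min(0).round(4),P.max(0).round(4),e)
```

```text
now [ 0.4644 -0.2737  0.1038] yaw 1.5708 shift [0.0135 0.1789 0.0047] n 0.1794 turn -0.058 q6 -0.66
7991 [ 0.4417 -0.2921  0.1506] [ 0.4878 -0.2518  0.2198] [ 0.46368477 -0.2731996   0.10162876]
```

Emit:
{"op": "carry_out", "data": {"commands": [0.0025,0.0358,0,0,1,0.0025,0.0358,0,0,1,0.0025,0.0358,0,0,1,0.0025,0.0358,0,0,1,0.0025,0.0355,0,0,1,0,0,0,0,1,0,0,0,0,1,0,0,0,0,1]}}

```text
clock: 27.62
ee_pos: [0.6406, -0.2597, 0.0977]
eef_rot: [[-0.0, 1.0, -0.003], [1.0, 0.0, 0.001], [0.001, -0.003, -1.0]]
wrist_force: [-0.8, -0.2, -1.0]
opening: 0.0452
gripper_force: 41.7
```

Run:
```python
from h import *
go(.6433,-.2608,-.02,np.pi/2)
p=env.read_camera('wrist');W=world(p);e=env.sense()['ee_pos'];im=p['img'].astype(int)
m=(im[...,2]>1.5*im[...,0])&(abs(W[...,0]-e[0])<.04)&(abs(W[...,1]-e[1])<.04)&(W[...,2]>.08)
P=W[m];print(P.min(0).round(4),P.max(0).round(4))
H=W[(abs(W[...,0]-.637)<.045)&(W[...,1]<-.06)&(W[...,1]>-.235)&(W[...,2]>.028)&(W[...,2]<.045)];print('jaws',len(H),H.min(0),H.max(0))
print('spool',rnd(W,(.632,-.038),.03,zmax=.06))
```

```text
now [ 0.6406 -0.2597  0.0977] yaw 1.571 shift [-0.0012  0.0031  0.1177] n 0.1177 turn 0.0002 q6 -0.48
[ 0.6187 -0.2792  0.147 ] [ 0.6649 -0.2389  0.2109]
jaws 7586 [ 0.60077972 -0.21497338  0.02800071] [ 0.67227236 -0.10633825  0.03621145]Traceback (most recent call last):
  File "<stdin>", line 7, in <module>
  File "h.py", line 29, in rnd
    (x,y),R=cv2.minEnclosingCircle((P[:,:2]*1000).astype(np.float32)); return np.array([x,y]).round(1),round(2*R,1),np.percentile(P[:,2],95).round(4)
                                                                                                                    ~~~~~~~~~~~~~^^^^^^^^^^^
    return _quantile_unchecked(
        a, q, axis, out, overwrite_input, method, keepdims, weights)
    return _ureduce(a,
                    func=_quantile_ureduce_func,
    ...<5 lines>...
                    overwrite_input=overwrite_input,
                    method=method)
    r = func(a, **kwargs)
    result = _quantile(arr,
                       quantiles=q,
    ...<2 lines>...
                       out=out,
                       weights=wgt)
    slices_having_nans = np.isnan(arr[-1, ...])
                                  ~~~^^^^^^^^^
IndexError: index -1 is out of bounds for axis 0 with size 0
```

Emit:
{"op": "carry_out", "data": {"commands": [-0.0015,0.0015,0.035,0,1,0,0,0.035,0,1,0,0,0.025,0,1,0,0,0.01,0,1,0,0,0.006,0,1,0,0,0.003,0,1,0,0,0,0,1,0,0,0,0,1]}}

```text
clock: 28.33
ee_pos: [0.6438, -0.2621, -0.013]
eef_rot: [[0.0, 1.0, 0.002], [1.0, -0.0, -0.001], [-0.001, 0.002, -1.0]]
wrist_force: [0.1, 0.1, -0.0]
opening: 0.0456
gripper_force: 41.7
```

Emit:
{"op": "carry_out", "data": {"commands": [0,0,0.0015,0,1,0,0,0.0015,0,1,0,0,0,0,1]}}

```text
clock: 28.58
ee_pos: [0.6433, -0.2617, -0.0172]
eef_rot: [[-0.0, 1.0, 0.001], [1.0, 0.0, -0.0], [-0.0, 0.001, -1.0]]
wrist_force: [0.3, 1.0, -1.4]
opening: 0.0457
gripper_force: 41.7
```

Emit:
{"op": "carry_out", "data": {"commands": [0,0,0.001,0,1,0,0,0,0,1,0,0,0,0,1]}}

```text
clock: 28.83
ee_pos: [0.6432, -0.2617, -0.0186]
eef_rot: [[-0.0, 1.0, -0.0], [1.0, 0.0, -0.0], [-0.0, -0.0, -1.0]]
wrist_force: [-0.6, -1.0, -1.5]
opening: 0.0455
gripper_force: 41.7
```

Emit:
{"op": "carry_out", "data": {"commands": [0,0,0.0015,0,1,0,0,0.0015,0,1,0,0,0,0,1,0,0,0,0,1]}}

```text
clock: 29.17
ee_pos: [0.6431, -0.2616, -0.0218]
eef_rot: [[0.0, 1.0, -0.0], [1.0, -0.0, 0.0], [0.0, -0.0, -1.0]]
wrist_force: [0.2, 0.8, -1.6]
opening: 0.0458
gripper_force: 41.7
```

Emit:
{"op": "carry_out", "data": {"commands": [0,0,0.001,0,1,0,0,0.001,0,1,0,0,0,0,1]}}

```text
clock: 29.42
ee_pos: [0.6432, -0.2617, -0.0238]
eef_rot: [[0.0, 1.0, -0.0], [1.0, -0.0, -0.0], [-0.0, -0.0, -1.0]]
wrist_force: [0.5, 0.3, -1.2]
opening: 0.0452
gripper_force: 41.7
```

Emit:
{"op": "carry_out", "data": {"commands": [0,0,0.001,0,1,0,0,0,0,1]}}

```text
clock: 29.58
ee_pos: [0.6433, -0.2617, -0.0239]
eef_rot: [[-0.0, 1.0, 0.0], [1.0, 0.0, -0.0], [-0.0, 0.0, -1.0]]
wrist_force: [-1.6, 2.3, 5.3]
opening: 0.0459
gripper_force: 42.4
```

Contact at 5 N. Release, rise and back off for the final check.

Emit:
{"op": "carry_out", "data": {"commands": [0,0,0,0,-1,0,0,0,0,-1,0,0,0,0,-1,0,0,0,0,-1,0,0,0,0,-1,0,0,-0.02,0,-1,0,0,-0.04,0,-1,0,0,-0.04,0,-1]}}

```text
clock: 30.25
ee_pos: [0.6423, -0.2612, 0.0751]
eef_rot: [[0.0, 1.0, -0.003], [1.0, -0.0, 0.001], [0.001, -0.003, -1.0]]
wrist_force: [0.1, -0.2, 0.6]
opening: 0.0855
gripper_force: 0.0
```

Emit:
{"op": "carry_out", "data": {"commands": [0,0,-0.04,0,-1,0,0,-0.04,0,-1,-0.03,-0.01,-0.03,0,-1,-0.03,-0.01,-0.02,0,-1,-0.03,-0.01,0,0,-1,0,0,0,0,-1,0,0,0,0,-1,0,0,0,0,-1]}}

```text
clock: 30.92
ee_pos: [0.6134, -0.3499, 0.2035]
eef_rot: [[0.0, 1.0, -0.001], [1.0, -0.0, 0.001], [0.001, -0.001, -1.0]]
wrist_force: [0.5, 0.4, -0.1]
opening: 0.0851
gripper_force: 0.0
```

Run:
```python
from h import *
def local(h,q):
    c,th=h; d=np.array(q)-c*1000; print('  rel holder own x,y',(d@[np.cos(th),np.sin(th)]).round(1),(d@[-np.sin(th),np.cos(th)]).round(1))
for n in('wrist','side'):
    p=env.read_camera(n);W=world(p);print(n)
    if n=='side':save('fin',p['img'],1.5)
    h=blk(W,(.637,-.150),r=.078,zmax=.04,clip=False);print('holder',h)
    h=(np.array([.637,-.1495]),.058)
    for nm,c,z in(('spool',(.632,-.038),.035),('jar',(.6433,-.2605),.04)):
        r=rnd(W,c,z,zmax=.07) if (np.hypot(W[...,0]-c[0],W[...,1]-c[1])[W[...,2]>z]<.03).any() else None
        print(nm,r)
        if r: local(h,r[0])
    try: print('stack',blk(W,(.622,.148),zmin=.032,zmax=.06,r=.065))
    except Exception: pass
```

```text
wrist
holder (array([ 0.63849078, -0.18113445]), np.float64(1.6205229830209644), (63.89185333251953, 65.34194946289062), np.float64(0.03433300306469449))
spool None
jar (array([ 645. , -261.7]), 43.4, np.float64(0.0549))
  rel holder own x,y 1.5 -112.5
   clip m nan sx 1
side
holder (array([ 0.63657623, -0.14922153]), np.float64(0.055249032835537726), (65.81527709960938, 127.02377319335938), np.float64(0.03586471375315133))
spool (array([633.4, -37.2]), 49.3, np.float64(0.0458))
  rel holder own x,y 2.9 112.3
jar (array([ 645. , -259.9]), 48.6, np.float64(0.0563))
  rel holder own x,y 1.6 -110.7
   clip m 0.0576 sx 1
stack (array([0.6234624 , 0.14899921]), np.float64(0.10880099123355746), (62.426719665527344, 94.0509262084961), np.float64(0.04413955669460414))h.py:22: RuntimeWarning: Mean of empty slice.
  m=np.sort(k)[-5:].mean()
  ret = ret.dtype.type(ret / rcount)
```

View pics/fin.png

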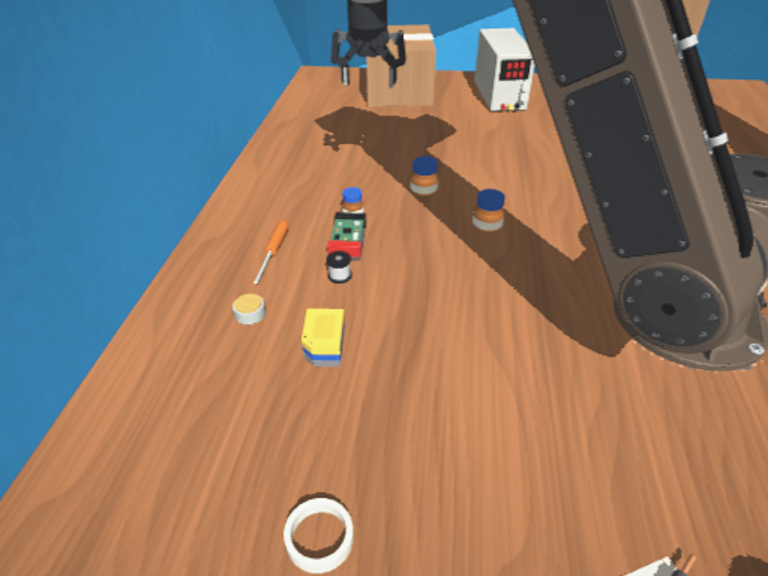

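The final picture shows the stack flush at (323,336), the spool upright by the red jaw at (339,266) and the small jar upright by the black jaw at (352,200). The tape roll, tin and screwdriver have not moved. Spool and jar are within about 3 mm of target, so I'm handing in.

```bash
python3 -c "
from cell import env
print(env.finish_job())"
```

```text
the job is handed in; nothing more can be done
None
```

The job is handed in: tray and cover are seated level on the dock, and the spool and the small jar stand upright off the red and black jaws, each within about 3 mm of target, but the verdict wasn't shown to me.

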